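# Lay the lens barrel in the vee cradle and check its length with the sprung gauge

## Robot

A 6-joint arm with a two-finger parallel gripper is mounted at the origin on the work surface. World frame = base frame: x ahead of the robot, y to its left, z up, the work surface at z = 0. Lengths are in m, angles in degrees, forces in N, time in s.
With the tool pointing down it reaches from about 0.35 to 0.875 m from the base axis. Payload 4.2 kg.
Tool frame: the origin (TCP) lies midway between the tips of the shut fingers; the grasp point (between the pads) lies 19 mm behind it; z points along the fingers, y is the line along which they close (so a half turn about z gives the same grasp; the last joint's range is limited). The gripper opens to 87 mm and grips with 3 to 60 N. Pads are 19 mm wide; open, the fingers measure 117 mm over their backs; the gripper's body (75 mm by 190 mm) begins 51 mm behind the grasp point.
Start: joints at [14.817, 22.042, 0.453, 0, -68.411, -14.817], TCP at [0.625, 0, 0.223] pointing down, gripper open.
Joint ranges: [-179.83, 179.83], [-69.29, 118.12], [-61.27, 80.66], [-181.25, 117.63], [-171.15, -9.14], [-177.46, 177.46]. Speed limits (degrees/s): [159.86, 159.86, 180, 180, 180, 180].

## Interface

Orientations are given as a 3x3 rotation matrix whose columns are the frame's x, y, z axes.
In Python, from station import * gives the robot as it stands.
- The arm moves only by the tool move_arm, never from a script. Its argument "targets" is text: rows parted by semicolons, each of 4 numbers parted by spaces: the shift along the world's x, y, z in units of 25 mm (1.0 is 25 mm), then the turn about the world's z in units of 5 degrees (1.0 is 5 degrees). In form: tx ty tz spin; .... A call has 1 to 10 rows; each row shifts and turns the commanded pose from where the row before left it; what a row does not reach is not made up. A row lasts 1/12 s, in which the tool goes at most 41.7 mm and 7.16 degrees, less where a joint would pass 70% of its speed; a pose out of reach is approached as far as the arm can. A call is refused whole if a number of a shift passes 1 or a number of a turn 1, either way. A call with a gripper value outside its range is refused whole. "gripper" is the finger opening in mm, from 0 to 87, set as the call begins (left out, the last holds). The fingers move at their own pace and stop on an object; the grip force is fixed at half the most. Time passes only in rows, so rows that do not move let the fingers close. It gives the time, the measured TCP pose, the force, the opening and the grip force at its end, in the units of the state.
- sense(): the state, without advancing time (a new reading comes with each control period).
- capture(name): name is "scene" or "side" or "wrist"; returns a dict with "image" (400x640x3 uint8, blue, green, red), "fx", "fy", "cx", "cy" (pixels), "world_from_camera" (4x4, takes a point from camera to world coordinates); the wrist camera has in their place "hand_eye" (4x4, takes a point from camera to tool coordinates, whose origin is the TCP and whose axes are the flange's). Camera axes: x right, y up, looking along -z (the intrinsics and any distortion apply to the point x, -y, -z); pixel columns grow to the right and rows downward; lengths in m; the calibration is good to about 2 mm. A picture is of the moment at which its call begins: read the wrist's pose just before it. There is no depth.
- finish_job(): hands the job in; it is judged then, once.
The state is a dict: "time_s": time; "joints": joint angles; "joint_velocities": joint speeds; "effort": joint torques, N m; "tcp_pos": TCP position; "ee_rot": TCP orientation; "wrist_force": force on the tool from outside, world axes, zero at the start; "moment": the same for the moment, N m; "gripper_width": opening from 0.0 (shut) to 1.0 (fully open); "gripper_force": force on a finger pad.
Only numpy, scipy, OpenCV 4.12 (cv2) and the standard library are available. Lean on these libraries where they do the work, as an engineer would, in place of code of your own. Each camera call takes 0.05 s, during which the arm holds its last target. There are 200 camera calls.

## Task

Pick up the green lens barrel that stands on its chrome flange and lay it on its side in the two white vees of the cradle, set down and not dropped, with the flange flat against the brass stop, and let go of it. Then take the gauge's black knob and pull the sprung slide out until its red pointer is level with the barrel's front rim, hold it there for about a second, and guide the slide all the way back home without letting it snap. Do not lay the barrel down on the bench, and leave the prism housing, parts cup and advance lever where they are.

Things in the scene. Friction and masses are not known exactly. Their poses are not given: they have to be found in the camera images.
- barrel: Green anodised lens barrel (helicoid), 104 mm long, about 0.22 kg, standing upright on its flange at the start. Origin: centre of the flange's outer (under) face; z runs along the barrel from the flange to the front rim. Chrome flange 52 mm in diameter and 8 mm thick (z 0 to 8 mm), then a plain green tube 40 mm in diameter from z 8 to 104 mm.
- barrel_rim (a point): Centre of the barrel's front rim, the end away from the flange (chrome ring, dark glass), 104 mm from the barrel's origin.
- cradle: Fixed fixture; dark steel base 165 x 230 x 12 mm (x -115 to 50, y -100 to 130 mm, top z 12). Origin on the bench. A laid barrel's axis runs along its y at x 0, z 65 mm, front rim towards -y. The gauge runs along y at x -85 mm; its grey spring housing (36 mm wide, y 50 to 122, top z 46 mm) is at the stop's end.
- vees (a point): Midway between the two white 90-degree vees (cradle x 0, y -4, z 65 mm), on the axis of a laid barrel. Each vee is 10 mm thick along y, centred at cradle y -37 and 29 mm, open upward, apex at z 37, tips at z 59 mm and x +-24 mm; 56 mm between them are free for fingers.
- seat (a point): Point on the brass stop's face (cradle x 0, y 52, z 65 mm) where the centre of the flange's outer face, the barrel's origin, belongs. Axes parallel to the cradle's. The stop plate stands at cradle y 52 to 60 mm, 60 mm wide, top at z 72 mm.
- gauge (a joint): Slide of the sprung gauge, m: 0 home (where the spring holds it), growing as it is pulled out towards the cradle's -y, to a hard stop at 0.068. The spring pulls back with 3 N at home and about 6.5 N when the pointer is at the rim. Slide block 22 by 26 mm, its top at z 32 mm above the bench.
- gauge_knob (a point): Grip point on the gauge's upright black knob, a pin 12 mm in diameter from 32 to 67 mm above the bench; this point is on its axis, 55 mm above the bench. It moves with the slide (cradle x -85, y 5 mm when home).
- gauge_pointer (a point): Tip of the red pointer bar (2 mm wide), fixed to the slide at the same cradle y as the knob, 29 mm above the bench at cradle x -31 mm.
- prism: Black enamel prism housing, loose, 56 by 50 mm, 40 mm tall; origin under its centre. A bystander.
- cup: White ceramic parts cup, loose, 60 mm across and 42 mm tall; origin under its centre. A bystander.
- lever: Chrome film advance lever with a black tip, loose, about 57 mm long and 8 mm thick, lying flat; origin under its hub. A bystander.
Not all that is in view belongs to the job. Leave any orange look-alike of the barrel alone.

How it is judged (in metres and radians):
On the way, in this order (a step that is already met when the one before it is completed fails the run):
1. the barrel lies in both vees with its flange against the brass stop, let go (x of barrel in the frame of seat between -0.004 and 0.004 m and y of barrel in the frame of seat between -0.004 and 0.002 m and z of barrel in the frame of seat between -0.004 and 0.004 m and angle between the z axis of barrel and the y axis of cradle, either way round below 0.07 rad and contact force between the fingers and barrel below 0.1 N), for 0.2 s.
2. the gauge is drawn out with its pointer level with the barrel's front rim, and held there, the barrel still in place (x of barrel in the frame of seat between -0.004 and 0.004 m and y of barrel in the frame of seat between -0.004 and 0.002 m and z of barrel in the frame of seat between -0.004 and 0.004 m and angle between the z axis of barrel and the y axis of cradle, either way round below 0.07 rad and z of gauge_pointer in the frame of barrel_rim between -0.004 and 0.004 m), for 0.5 s.
At the end, for the whole second after the job is handed in: The barrel lies still and released in both vees, axis along the cradle within 4 degrees, the flange's face centre within 4 mm of the seat sideways and in height and within 4 mm of the brass stop; the gauge slide is back within 4 mm of home (all of step 1 and linear speed of barrel below 0.02 m/s and value of joint gauge below 0.004 m); the robot touches nothing.
It fails at once if the barrel is laid or falls over on the bench (angle between barrel's own z axis and vertical above 0.8 rad and height (world z) of barrel below 0.034 m).
It fails at once if the barrel is dropped: free of the fingers and faster than 0.4 m/s (about 8 mm of fall) (linear speed of barrel above 0.4 m/s and contact force between the fingers and barrel below 0.1 N).
It fails at once if the gauge snaps back: the slide runs home faster than 0.7 m/s (velocity of joint gauge below -0.7 m/s).
It fails at once if the prism housing, parts cup or advance lever is moved by more than 20 mm (distance of any of prism, cup, lever from where it was at the start of the episode above 0.02 m).
It also fails if it takes over 67 s, if anything falls off the work surface, if the arm or the gripper's body presses on something with over 40 N, if the wrist force passes 120 N, or if a joint passes its speed limit or range.

## Working session

There is one attempt and no reset: what is moved stays moved. The work goes in short steps, Python scripts to look and compute and a tool call to move; the robot and the scene stay as the last step left them, time stands still between calls to the robot, and variables do not carry over. Pictures are saved under pics/ and viewed, at most 10 in all, crops included, and the job is handed in when it is done.

Besides the shell and the picture viewer there is one more tool, called after "Call:" as name(argument=value, ...) on one line, values as JSON. move_arm: Moves the arm, as the interface text tells. Its arguments: {"type":"object","properties":{"targets":{"type":"string"},"gripper":{"type":"number"}},"required":["targets"]}

```bash
ls; mkdir -p pics; python3 - <<'E'
from station import *
import cv2,numpy as np
s=sense(); print(s['tcp_pos'],s['ee_rot'],s['time_s'])
for n in ['scene','side']:
    c=capture(n); cv2.imwrite(f'pics/{n}0.png',c['image']); print(n,c['fx'],c['fy'],c['cx'],c['cy'],np.round(c['world_from_camera'],4).tolist(),[k for k in c])
    np.save(f'{n}.npy',{k:v for k,v in c.items()},allow_pickle=True)
E
```

```text
pics
[6.24391852e-01 1.01452277e-05 2.21442482e-01] [[-1.73090457e-04 -9.99997524e-01 -2.21863176e-03]
 [-9.99999981e-01  1.73286659e-04 -8.82418138e-05]
 [ 8.86260546e-05  2.21861645e-03 -9.99997535e-01]] 0.0
scene 392.3004541609513 392.3004541609513 322.27556179438614 199.33181377311828 [[-0.4213, -0.6667, 0.6148, 1.1066], [0.9067, -0.2968, 0.2996, 0.2549], [-0.0172, 0.6837, 0.7296, 0.7053], [0.0, 0.0, 0.0, 1.0]] ['image', 'fx', 'fy', 'cx', 'cy', 'world_from_camera']
side 386.33486308846597 386.33486308846597 311.2967828273749 195.29036404427504 [[0.8939, 0.2369, -0.3805, 0.1843], [-0.448, 0.4964, -0.7436, -0.7793], [0.0128, 0.8352, 0.5499, 0.6774], [0.0, 0.0, 0.0, 1.0]] ['image', 'fx', 'fy', 'cx', 'cy', 'world_from_camera']
```

View pics/scene0.png

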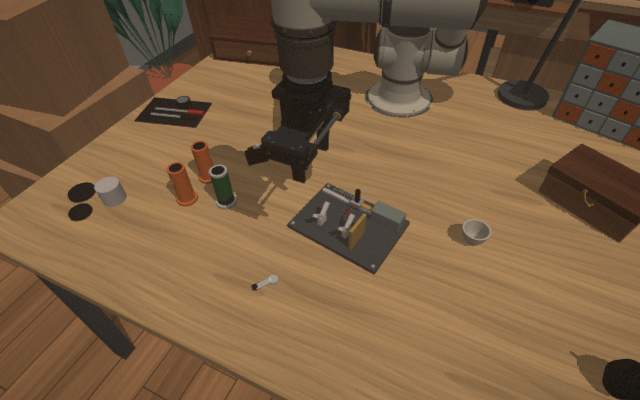

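View pics/side0.png

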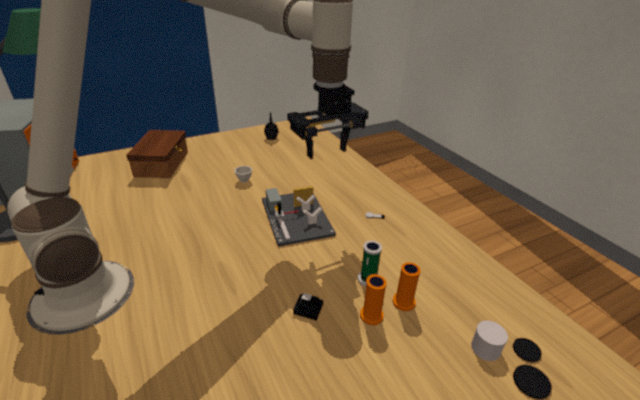

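The scene view shows the green barrel (base ≈ 225,203), cradle (≈ 348,225), cup (476,232) and lever (265,284). The side view shows the same from the other side, with the prism at (308,306). Next, enlarged crops for the exact pixels.

```bash
cat > h.py <<'E'
import numpy as np,cv2
def ray(c,u,v,W=None):
    W=c['world_from_camera'] if W is None else W
    d=W[:3,:3]@np.array([(u-c['cx'])/c['fx'],-(v-c['cy'])/c['fy'],-1.]); return W[:3,3],d
def atz(c,u,v,z,W=None):
    o,d=ray(c,u,v,W); return o+d*(z-o[2])/d[2]
def proj(c,p,W=None):
    W=c['world_from_camera'] if W is None else W
    q=W[:3,:3].T@(np.asarray(p)-W[:3,3]); return np.array([c['cx']+c['fx']*q[0]/-q[2],c['cy']-c['fy']*q[1]/-q[2]])
def load(n): return np.load(n+'.npy',allow_pickle=True).item()
E
python3 - <<'E'
from station import *
from h import *
s=load('scene');d=load('side')
print('barrel',atz(s,226,201,0),atz(s,220,172,.104),atz(d,372,246,.104)); print('cradle',atz(s,348,225,.012),'prism',atz(d,308,306,0.02),'cup',atz(s,476,232,.02),'lever',atz(s,265,284,0))
a=cv2.resize(s['image'][145:275,160:415],None,fx=3.1,fy=3.1,interpolation=cv2.INTER_CUBIC)
cv2.imwrite('pics/c1.png',a[:600,:800])
st=sense();w=capture('wrist');w['pose']=st;np.save('wrist.npy',w,allow_pickle=True)
print(w['hand_eye'],w['fx'],w['cx'],w['cy'],[k for k in w]);cv2.imwrite('pics/w0.png',w['image'])
E
```

```text
barrel [ 0.61407894 -0.24949662  0.        ] [ 0.61718641 -0.23915715  0.104     ] [ 0.61153367 -0.24908562  0.104     ]
cradle [0.57123122 0.0576229  0.012     ] prism [ 0.43833757 -0.27533155  0.02      ] cup [0.48080385 0.32446003 0.02      ] lever [ 0.77648229 -0.04174446  0.        ]
[[ 5.02456762e-05  9.62903356e-01  2.69846483e-01  7.29900481e-02]
 [ 9.99999595e-01  1.94205635e-04 -8.79192162e-04 -1.09101576e-03]
 [-8.98982791e-04  2.69846418e-01 -9.62902956e-01 -1.62739027e-01]
 [ 0.00000000e+00  0.00000000e+00  0.00000000e+00  1.00000000e+00]] 292.78007673589906 317.35703424625365 200.5420532110931 ['image', 'fx', 'fy', 'cx', 'cy', 'hand_eye', 'pose']
```

View pics/c1.png

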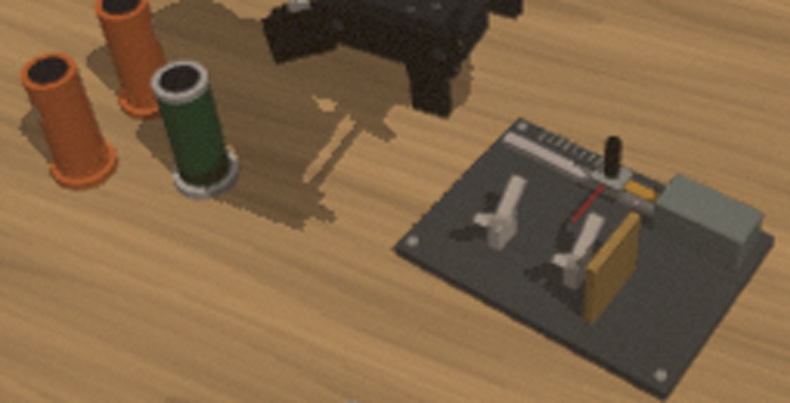

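View pics/w0.png

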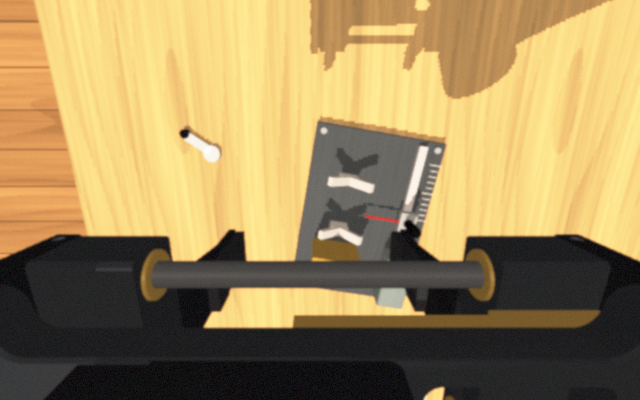

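The crop gives base corners at (519,118), (396,246), (664,394) and (773,238), the knob top at (613,140), stop top corners at (636,215) and (586,267), and the rim centre at (181,82). The wrist view gives base corners at (320,119) and (445,140), and the pointer tip at (366,216). I'll fit the planar poses to these.

```bash
cat > fit.py <<'E'
from h import *
from scipy.optimize import least_squares
s=load('scene');d=load('side');w=load('wrist')
T=np.eye(4);T[:3,:3]=w['pose']['ee_rot'];T[:3,3]=w['pose']['tcp_pos'];W=T@w['hand_eye']
C=lambda x,y:((x+.5)/3.1+160-.5,(y+.5)/3.1+145-.5)
P=[((-115,-100,12),(519,118)),((50,-100,12),(396,246)),((-115,130,12),(773,238)),((50,130,12),(664,394)),((-85,5,67),(613,140)),
((-103,50,46),(677,177)),((-67,50,46),(656,207)),((-67,122,46),(743,246)),((-103,122,46),(762,212)),((-30,52,72),(634,215)),((30,52,72),(586,267)),((-31,5,29),(573,221))]
Q=[((50,-100,12),(320,119)),((-115,-100,12),(445,140)),((-31,5,29),(366,216))]
def tf(v,p):
    c,n=np.cos(v[2]),np.sin(v[2]);p=np.array(p)/1000
    return np.array([v[0]+c*p[0]-n*p[1],v[1]+n*p[0]+c*p[1],p[2]])
def res(v,a=1,b=1): return np.concatenate([a*(proj(s,tf(v,p))-C(*q)) for p,q in P]+[b*(proj(w,tf(v,p),W)-q) for p,q in Q])
for a,b in [(1,1),(1,0),(0,1)]:
    r=least_squares(res,[.57,.05,0.2],loss='soft_l1',args=(a,b));print(r.x,np.degrees(r.x[2]));
    if a*b: v=r.x;print(np.round(r.fun.reshape(-1,2),1).tolist())
print('seat',tf(v,(0,52,65)),'knob',tf(v,(-85,5,55)),'y axis',tf(v,(0,1000,0))-tf(v,(0,0,0)))
print('barrel',atz(s,*C(181,82),.104),atz(s,*C(206,173),.004),atz(d,372,246,.104))
print('orange',atz(s,*C(50,72),.104),atz(s,*C(124,2),.104))
E
python3 fit.py
```

```text
[ 0.59347573  0.0351318  -0.17332615] -9.93085705179672
[[0.2, -0.7], [-0.8, -0.2], [1.1, -0.3], [0.4, 0.4], [0.3, 0.5], [0.1, -1.8], [-1.0, -1.8], [-0.2, -0.5], [1.2, 0.1], [-0.9, -1.3], [-0.4, 0.2], [-0.0, 0.3], [-3.2, 0.3], [1.5, 2.9], [-0.9, -1.3]]
[ 0.59419014  0.0354822  -0.17281803] -9.90174356084736
[ 0.59241287  0.03457351 -0.15829179] -9.069451746300775
seat [0.60244363 0.08635266 0.065     ] knob [0.51061162 0.05471595 0.055     ] y axis [0.17245961 0.98501659 0.        ]
barrel [ 0.61652829 -0.24496104  0.104     ] [ 0.61526184 -0.24740893  0.004     ] [ 0.61153367 -0.24908562  0.104     ]
orange [ 0.64694846 -0.3406319   0.104     ] [ 0.55790292 -0.34048477  0.104     ]
```

Call:
move_arm(targets="0 -0.8 0 -0.2; 0 -1 0 -0.2; 0 -1 -0.2 -0.2; 0 -1 -0.2 -0.2; -0.1 -1 -0.3 -0.2; -0.1 -1 -0.3 -0.2; -0.1 -1 -0.3 -0.2; -0.1 -1 -0.3 -0.2; 0 -1 -0.2 -0.2; 0 -1 -0.2 -0.2", gripper=87)

```text
time_s: 0.98
tcp_pos: [0.6144, -0.2461, 0.1717]
ee_rot: [[-0.175, -0.985, -0.001], [-0.985, 0.175, 0.0], [-0.0, 0.001, -1.0]]
wrist_force: [0.5, -0.9, -0.3]
gripper_width: 0.999
gripper_force: 0.0
```

Call:
move_arm(targets="0 0 0 0; 0 0 0 0; 0 0 0 0")

```text
time_s: 1.23
tcp_pos: [0.6148, -0.2448, 0.1723]
ee_rot: [[-0.174, -0.985, -0.001], [-0.985, 0.174, 0.0], [-0.0, 0.001, -1.0]]
wrist_force: [-0.4, -1.3, 0.6]
gripper_width: 1.0
gripper_force: 0.0
```

```bash
cat > wl.py <<'E'
from station import *
from h import *
def wcap(n):
    st=sense();w=capture('wrist');w['pose']=st;np.save(n+'.npy',w,allow_pickle=True);cv2.imwrite(f'pics/{n}.png',w['image'])
    T=np.eye(4);T[:3,:3]=st['ee_rot'];T[:3,3]=st['tcp_pos'];w['world_from_camera']=T@w['hand_eye'];return w
E
python3 -c "
from wl import *
w=wcap('w1');print(w['pose']['tcp_pos'],w['pose']['ee_rot'].round(3).tolist() if hasattr(w['pose']['ee_rot'],'round') else w['pose']['ee_rot'])
for p in [(.6145,-.247,.104),(.6145,-.247,.004)]: print(proj(w,p))"
```

```text
[ 0.61484921 -0.24481181  0.17225519] [[-0.174, -0.985, -0.001], [-0.985, 0.174, 0.0], [-0.0, 0.001, -1.0]]
[318.14154276 207.41875881]
[317.78992629 182.06503235]
```

View pics/w1.png

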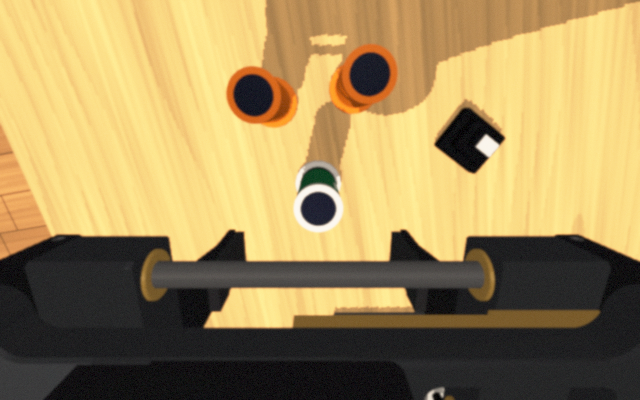

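The rim shows at (319,208) against a predicted (318,207), so the barrel pose is confirmed. Descending and gripping.

Call:
move_arm(targets="0 -0.08 -0.6 0; 0 0 -1 0; 0 0 -1 0; 0 0 -1 0; 0 0 -0.9 0; 0 0 -0.6 0; 0 0 0 0; 0 0 0 0")

```text
time_s: 1.95
tcp_pos: [0.6151, -0.2461, 0.0449]
ee_rot: [[-0.172, -0.985, -0.001], [-0.985, 0.172, -0.0], [0.0, 0.001, -1.0]]
wrist_force: [0.9, -0.1, 0.1]
gripper_width: 1.003
gripper_force: 0.0
```

Call:
move_arm(targets="0 0 0 0; 0 0 0 0; 0 0 0 0; 0 0 0 0; 0 0 0 0; 0 0 0 0; 0 0 0 0; 0 0 0 0", gripper=30)

```text
time_s: 2.62
tcp_pos: [0.6149, -0.247, 0.0451]
ee_rot: [[-0.174, -0.985, -0.0], [-0.985, 0.174, -0.0], [0.0, 0.0, -1.0]]
wrist_force: [0.9, -0.1, 0.1]
gripper_width: 0.481
gripper_force: 1.2
```

Call:
move_arm(targets="0 0 0 0; 0 0 0 0; 0 0 0 0; 0 0 0.3 0; 0 0 0.6 0; 0 0 0.8 0; 0 0 0.9 0; 0 0 0.7 0; 0 0 0.4 0; 0 0 0 0", gripper=0)

```text
time_s: 3.45
tcp_pos: [0.6165, -0.2473, 0.1405]
ee_rot: [[-0.173, -0.985, 0.005], [-0.985, 0.173, -0.001], [0.0, -0.006, -1.0]]
wrist_force: [-0.3, -0.4, -1.7]
gripper_width: 0.458
gripper_force: 30.0
```

Call:
move_arm(targets="0 0.4 0 0; 0 0.7 0 0; 0 1 0 0; 0 1 0 0; 0 1 0 0; 0 1 0 0; 0 1 0 0; 0 1 0 0; 0 1 0 0; 0 1 0 0")

```text
time_s: 4.28
tcp_pos: [0.6133, -0.0177, 0.1354]
ee_rot: [[-0.174, -0.985, -0.004], [-0.985, 0.174, -0.0], [0.001, 0.004, -1.0]]
wrist_force: [0.2, -0.5, -1.5]
gripper_width: 0.457
gripper_force: 30.0
```

Call:
move_arm(targets="0 1 0 0; -0.1 1 0 0; -0.1 1 0 0; 0 1 0 0; 0 0.8 0 0; 0 0.5 0 0; 0 0.3 0 0; 0 0.2 0 0; 0 0 0 0; 0 0 0 0")

```text
time_s: 5.12
tcp_pos: [0.6097, 0.1249, 0.1372]
ee_rot: [[-0.174, -0.985, -0.001], [-0.985, 0.174, -0.0], [0.001, 0.001, -1.0]]
wrist_force: [-0.5, -0.2, -1.6]
gripper_width: 0.454
gripper_force: 30.0
```

```bash
cat > look.py <<'E'
import sys
from station import *
from h import *
n=sys.argv[1];a,b,e,f=map(int,sys.argv[2:6])
c=capture('scene');np.save(f'{n}.npy',c,allow_pickle=True);d=capture('side')
g=lambda im,x,y:cv2.resize(im[y:y+150,x:x+200],None,fx=2,fy=2,interpolation=cv2.INTER_CUBIC)
cv2.imwrite(f'pics/{n}.png',np.hstack([g(c['image'],a,b),g(d['image'],e,f)]))
s=sense();p=np.array(s['tcp_pos'])-[.59347573,.0351318,0];R=np.array([[.985,-.1725],[.1725,.985]])
print('cradle-frame tcp mm',(R@p[:2]*1000).round(1),p[2]*1000,s['wrist_force'],s['time_s'])
E
python3 look.py v1 270 120 200 100
```

```text
cradle-frame tcp mm [ 0.7 90.9] 137.45205148555027 [-0.10289847 -0.3034902  -2.90390745] 5.2167
```

View pics/v1.png

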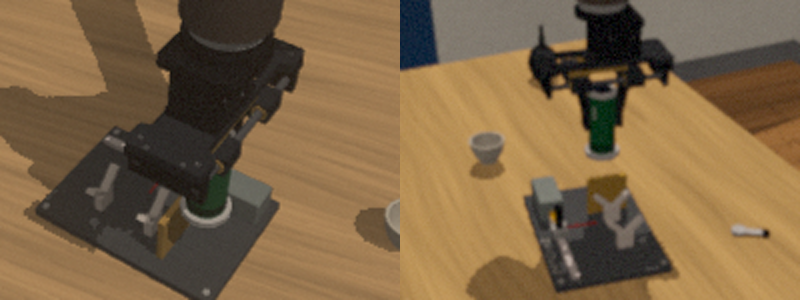

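The barrel hangs straight in the fingers behind the brass stop. I'll lower it there and tip it over the stop's top edge.

Call:
move_arm(targets="0 0.05 -0.3 0; 0 0 -0.5 0; 0 0 -0.5 0; 0 0 -0.3 0; 0 0 -0.2 0; 0 0 0 0; 0 0 0 0")

```text
time_s: 5.8
tcp_pos: [0.6102, 0.1266, 0.0925]
ee_rot: [[-0.174, -0.985, 0.0], [-0.985, 0.174, -0.0], [0.0, -0.0, -1.0]]
wrist_force: [0.1, 0.3, -1.5]
gripper_width: 0.452
gripper_force: 30.0
```

Call:
move_arm(targets="-0.03 -0.15 0 0; -0.03 -0.15 0 0; -0.02 -0.13 0.03 0; -0.02 -0.13 0.03 0; -0.02 -0.13 0.03 0; -0.02 -0.13 0.02 0; -0.02 -0.13 0 0; -0.02 -0.13 0 0; -0.02 -0.13 0 0; -0.02 -0.13 0 0")

```text
time_s: 6.63
tcp_pos: [0.6059, 0.0964, 0.0972]
ee_rot: [[-0.173, -0.985, 0.006], [-0.985, 0.173, 0.006], [-0.007, -0.005, -1.0]]
wrist_force: [-1.1, 7.9, 0.2]
gripper_width: 0.452
gripper_force: 30.0
```

```bash
python3 look.py v2 270 120 200 100
```

```text
cradle-frame tcp mm [ 1.8 61.9] 97.1504384078444 [-1.4993197   7.65134283  0.92090841] 6.7333
```

View pics/v2.png

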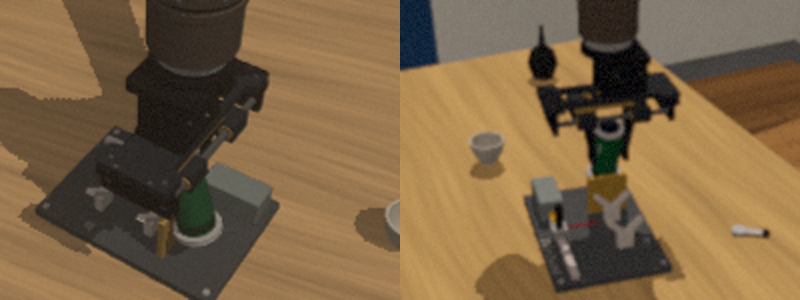

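The barrel tilts as planned, with its flange swinging away behind the stop. Continuing.

Call:
move_arm(targets="-0.02 -0.1 0 0; -0.02 -0.1 0 0; -0.02 -0.1 0 0; -0.02 -0.1 -0.02 0; -0.02 -0.1 -0.03 0; -0.02 -0.1 -0.03 0; -0.02 -0.1 -0.04 0; -0.02 -0.1 -0.05 0; -0.02 -0.1 -0.06 0; -0.02 -0.1 -0.07 0")

```text
time_s: 7.57
tcp_pos: [0.6003, 0.0679, 0.0886]
ee_rot: [[-0.174, -0.985, 0.002], [-0.985, 0.174, 0.0], [-0.001, -0.002, -1.0]]
wrist_force: [1.9, 2.0, 2.8]
gripper_width: 0.454
gripper_force: 30.0
```

Call:
move_arm(targets="-0.02 -0.08 -0.06 0; -0.02 -0.08 -0.06 0; -0.02 -0.08 -0.06 0; -0.01 -0.07 -0.07 0; -0.01 -0.06 -0.07 0; -0.01 -0.06 -0.07 0; -0.01 -0.06 -0.08 0; -0.01 -0.06 -0.08 0; -0.01 -0.05 -0.08 0; 0 0 0 0")

```text
time_s: 8.4
tcp_pos: [0.596, 0.0526, 0.0716]
ee_rot: [[-0.174, -0.985, -0.001], [-0.985, 0.174, -0.001], [0.001, 0.001, -1.0]]
wrist_force: [-0.7, -0.8, 4.8]
gripper_width: 0.455
gripper_force: 30.0
```

```bash
python3 look.py v3 270 120 200 100
```

```text
cradle-frame tcp mm [-0.5 17.9] 71.80036843746277 [ 0.52081651 -1.14736072  4.53087849] 8.5
```

View pics/v3.png

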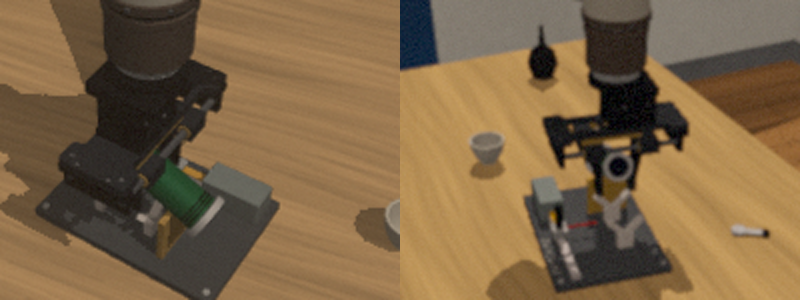

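The barrel lies roughly level across the stop, with its rim centre at (619,166) in the right-hand side-camera crop. I'll check the tilt from that ray.

```bash
python3 - <<'E'
from h import *
d=load('side');o,r=ray(d,200+(619-400)/2,100+166/2)
R=np.array([[.985,-.1725],[.1725,.985]]);f=lambda p:np.r_[R@(p[:2]-[.59347573,.0351318]),p[2]]*1000
a=f(o);b=f(o+r);t=-a[0]/(b-a)[0];print(a+t*(b-a),'expect rim (0,-22.1,90.8) when level')
E
```

```text
[  0.          -4.46302997 120.61216776] expect rim (0,-22.1,90.8) when level
```

```bash
python3 - <<'E'
from h import *
R=np.array([[.985,-.1725],[.1725,.985]]);O=np.array([.59347573,.0351318])
f=lambda p:np.r_[R@(p[:2]-O),p[2]]*1000
g=lambda q:np.r_[R.T@(np.array(q[:2])/1000)+O,q[2]/1000]
d=load('side');s=load('scene')
for n,c,u,v in [('rim side',d,309.5,183),('flange scene',s,373,226.5)]:
    o,r=ray(c,u,v);a=f(o);b=f(o+r);t=-a[0]/(b-a)[0];print(n,a+t*(b-a))
for q in [(0,-22,91),(0,-8,117),(-30,52,72),(30,52,72)]: print(q,proj(s,g(q)),proj(d,g(q)))
im=cv2.imread('pics/v3.png');I=im.astype(int)
m=((I[...,1]>I[...,2]*1.3)&(I[...,1]>I[...,0]*1.15)&(I[...,1]>25)).astype('u1')
n,l,st,ce=cv2.connectedComponentsWithStats(m)
for k in range(1,n):
    if st[k,4]>80:
        x,y,w,h,A=st[k];print(st[k],ce[k].round(1)); p=np.argwhere(l==k)[:,::-1];print(cv2.minAreaRect(p.astype('f4')))
E
```

```text
rim side [  0.          -4.46302997 120.61216776]
flange scene [ 0.         92.09046652 83.52978975]
(0, -22, 91) [326.69920159 201.0561859 ] [311.19127408 195.35449134]
(0, -8, 117) [332.15400524 195.28850398] [309.85085018 184.76768537]
(-30, 52, 72) [363.24468354 212.72738965] [294.00097309 188.87666614]
(30, 52, 72) [348.24508492 230.96370892] [313.6480586  185.96494346]
[ 150  159   64   67 1844] [180.3 192.1]
((178.7106475830078, 192.44923400878906), (63.02446746826172, 36.52497100830078), 40.91438674926758)
```

```bash
cat > bfit.py <<'E'
from h import *
from scipy.optimize import differential_evolution
R=np.array([[.985,-.1725],[.1725,.985]]);O=np.array([.59347573,.0351318])
W=lambda q:np.r_[R.T@(np.array(q[:2])/1000)+O,q[2]/1000]
def bfit(S,D,x0,bounds):
    """S,D: scene/side captures. x0: lateral cradle x. params: rim y, rim z, elevation of rim deg"""
    def mk(c):
        I=c['image'].astype(int);b,g,r=I[...,0],I[...,1],I[...,2]
        return ((g>r*1.3)&(g>b*1.15)&(g>25)), (I.max(2)<60)
    M={'S':(S,)+mk(S),'D':(D,)+mk(D)}
    a=np.linspace(0,2*np.pi,40)
    def ring(c,v,z,rad):
        e=np.radians(v[2]);ax=np.array([0,-np.cos(e),np.sin(e)]);n=np.array([0,np.sin(e),np.cos(e)])
        rim=np.array([x0,v[0],v[1]]);p=rim+ax*(z-104)
        return [proj(c,W(p+rad*(np.cos(t)*np.array([1,0,0])+np.sin(t)*n))) for t in a]
    def hull(c,v,l,w):
        im=np.zeros(c['image'].shape[:2],'u1')
        P=np.vstack([ring(c,v,z,r) for z,r in l]);cv2.fillConvexPoly(im,cv2.convexHull(np.round(P*8).astype(np.int32)),1,shift=3);return im>0
    def cost(v):
        t=0
        for k,(c,g,dk) in M.items():
            tube=hull(c,v,[(8,20),(98,20)],0); cover=hull(c,v,[(0,26),(8,26)],0) if k=='S' else hull(c,v,[(98,20),(104,20)],0)
            vis=tube&~cover; t+=(g&~vis)[120:280,180:420].sum()+(vis&~g&~dk).sum()
        return t
    r=differential_evolution(cost,bounds,seed=1,maxiter=25,popsize=12,polish=False);return r.x,r.fun
E
python3 - <<'E'
from bfit import *
im=cv2.imread('pics/v3.png');S=load('v3');D=load('side')
D=dict(D);bg=np.full_like(D['image'],200);bg[100:250,200:400]=cv2.resize(im[:,400:],(200,150),interpolation=cv2.INTER_AREA);D['image']=bg
v,c=bfit(S,D,0,[(-40,20),(80,140),(-10,60)])
e=np.radians(v[2]);ax=np.array([np.cos(e),-np.sin(e)])
d=np.array([17.9,90.8])-v[:2];print(v,c,'grip: from rim along axis',d@ax,'perp offset',d@np.array([np.sin(e),np.cos(e)]))
E
```

```text
[  3.22246759 117.98413888  24.85623103] 93.0 grip: from rim along axis 24.74454156928285 perp offset -18.496351722334182
```

The fit shows that the barrel turned to about 25° above level, and the grip slid to barrel z ≈ 79, about 18 mm below the axis. I'll lift it over to the vee side and push the flange face against the stop. That should level it further and shift the grip back along the tube.

Call:
move_arm(targets="0 0 0.2 0; 0 0 0.3 0; 0 0 0.3 0; 0 0 0.3 0; 0 0 0.15 0; 0 0 0 0; 0 0 0 0")

```text
time_s: 9.08
tcp_pos: [0.5963, 0.0533, 0.1035]
ee_rot: [[-0.174, -0.985, 0.0], [-0.985, 0.174, 0.0], [-0.0, -0.0, -1.0]]
wrist_force: [-0.6, 0.4, -1.8]
gripper_width: 0.449
gripper_force: 30.0
```

```bash
cat > bl.py <<'E'
from bfit import *
from station import *
import sys
lo=[float(x) for x in sys.argv[1:]] or [0,110,15]
S=capture('scene');D=capture('side');s=sense()
p=np.array(s['tcp_pos']);g=np.r_[R@(p[:2]-O)*1000,p[2]*1000+19]
v,c=bfit(S,D,g[0],[(g[1]-70,g[1]+20),(g[2]-30,g[2]+60),(-25,70)])
e=np.radians(v[2]);ax=np.array([np.cos(e),-np.sin(e)]);n=np.array([np.sin(e),np.cos(e)]);d=g[1:]-v[:2]
print('g',g.round(1),'rim',v[:2].round(1),'elev',v[2].round(1),'cost',c,'face',(v[:2]+104*ax).round(1),'grip z',round(104-d@ax,1),'perp',round(d@n,1),'F',np.round(s['wrist_force'],1),s['time_s'],s['gripper_width'])
E
python3 bl.py
```

```text
g [ -0.6  18.2 121.9] rim [  3.7 150.1] elev 28.3 cost 96.0 face [ 95.4 100.9] grip z 77.9 perp -18.0 F [ 0.1  0.1 -2. ] 9.1833 0.45363467133796
```

Call:
move_arm(targets="-0.03 -0.2 0 0; -0.05 -0.3 0 0; -0.06 -0.35 0 0; -0.06 -0.35 0 0; -0.06 -0.35 0 0; -0.05 -0.25 0 0; -0.03 -0.15 0 0; 0 0 0 0; 0 0 0 0")

```text
time_s: 9.93
tcp_pos: [0.5881, 0.0043, 0.1034]
ee_rot: [[-0.174, -0.985, 0.0], [-0.985, 0.174, 0.0], [-0.0, -0.0, -1.0]]
wrist_force: [0.4, 1.0, -1.8]
gripper_width: 0.449
gripper_force: 30.0
```

Call:
move_arm(targets="0 0 -0.15 0; 0 0 -0.2 0; 0 0 -0.2 0; 0 0 -0.2 0; 0 0 -0.2 0; 0 0 -0.1 0; 0 0 -0.1 0; 0 0 0 0")

```text
time_s: 10.6
tcp_pos: [0.5876, 0.0045, 0.0738]
ee_rot: [[-0.174, -0.985, -0.001], [-0.985, 0.174, -0.0], [0.0, 0.001, -1.0]]
wrist_force: [0.4, 1.2, -1.9]
gripper_width: 0.451
gripper_force: 30.0
```

```bash
python3 bl.py
```

```text
g [ -0.  -31.1  93.6] rim [-42.7 124.4] elev 32.2 cost 84.0 face [45.3 69. ] grip z 77.7 perp -19.9 F [-0.5 -0.1 -2.7] 10.7 0.4542733640051056
```

Call:
move_arm(targets="0.01 0.06 0 0; 0.01 0.06 0 0; 0.01 0.06 0 0; 0.01 0.06 0 0; 0.01 0.06 0 0; 0.01 0.06 0 0; 0.01 0.06 0 0; 0.01 0.06 0 0; 0.01 0.06 0 0; 0.01 0.06 0 0")

```text
time_s: 11.53
tcp_pos: [0.5898, 0.0156, 0.0761]
ee_rot: [[-0.173, -0.985, -0.003], [-0.985, 0.173, -0.006], [0.006, 0.002, -1.0]]
wrist_force: [-2.0, -18.1, 7.8]
gripper_width: 0.45
gripper_force: 30.0
```

```bash
python3 bl.py
```

```text
g [ -0.2 -19.9  95.2] rim [-32.4 124.1] elev 31.8 cost 93.0 face [56.  69.2] grip z 78.2 perp -18.0 F [ -0.6 -13.6   6.3] 11.6333 0.45203514558391056
```

Call:
move_arm(targets="0.01 0.06 0 0; 0.01 0.06 0 0; 0.01 0.06 0 0; 0.01 0.06 0 0; 0.01 0.06 0 0; 0.01 0.06 0 0; 0.01 0.06 0 0; 0.01 0.06 0 0")

```text
time_s: 12.3
tcp_pos: [0.5911, 0.021, 0.0801]
ee_rot: [[-0.174, -0.985, -0.005], [-0.985, 0.174, -0.014], [0.015, 0.003, -1.0]]
wrist_force: [-6.0, -36.9, 25.8]
gripper_width: 0.45
gripper_force: 30.0
```

```bash
python3 bl.py
```

```text
g [  0.1 -14.   99.2] rim [-30.  125.3] elev 30.2 cost 93.0 face [59.9 72.9] grip z 77.1 perp -14.4 F [ -7.3 -34.1  24.1] 12.4 0.448994562238168
```

Pushing isn't slipping the grip, because torsion in the pads is about 0.5 N·m. I'll back off and lever the tube over the front (−y) vee with a longer arm instead.

Call:
move_arm(targets="-0.04 -0.25 0 0; -0.06 -0.35 0 0; -0.06 -0.35 0.1 0; -0.05 -0.3 0.3 0; 0 0 0.4 0; 0 0 0.4 0; 0 -0.2 0.3 0; -0.07 -0.4 0 0; -0.07 -0.4 0 0; -0.07 -0.4 0 0")

```text
time_s: 13.23
tcp_pos: [0.5814, -0.0355, 0.1118]
ee_rot: [[-0.173, -0.985, -0.001], [-0.985, 0.173, 0.0], [-0.0, 0.001, -1.0]]
wrist_force: [-0.2, -0.2, -1.1]
gripper_width: 0.452
gripper_force: 30.0
```

Call:
move_arm(targets="-0.07 -0.3 0 0; -0.07 -0.25 0 0; -0.03 -0.08 0 0; 0 0 -0.2 0; 0 0 -0.4 0; 0 0 -0.4 0; 0 0 -0.2 0; 0 0 0 0; 0 0 0 0")

```text
time_s: 13.98
tcp_pos: [0.5775, -0.0503, 0.0812]
ee_rot: [[-0.173, -0.985, -0.002], [-0.985, 0.173, -0.0], [0.001, 0.001, -1.0]]
wrist_force: [0.1, -0.0, -2.6]
gripper_width: 0.45
gripper_force: 30.0
```

```bash
python3 bl.py; sed -i "s/^S=/from pathlib import Path\nS=/" bl.py; python3 - <<'E'
from station import *; from h import *
c=capture('scene')['image'][100:260,190:400];d=capture('side')['image'][130:290,240:420]
k=lambda i:cv2.resize(i,(400,int(i.shape[0]*400/i.shape[1])),interpolation=cv2.INTER_CUBIC)[:300]
cv2.imwrite('pics/v4.png',np.hstack([k(c),k(d)]))
E
```

```text
g [ -0.4 -86.8 101.2] rim [-98.3 133.7] elev 36.4 cost 110.0 face [-14.6  72. ] grip z 75.4 perp -19.4 F [ 0.3 -0.7 -1.7] 14.0833 0.45233489886818423
```

View pics/v4.png

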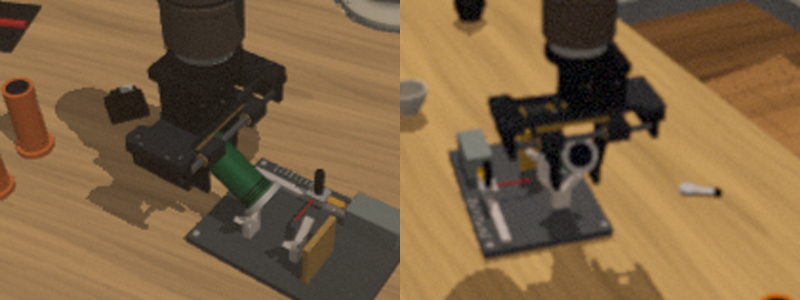

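The picture shows the barrel tilted about 35° with its flange just above the front vee. I'll shift it 8 mm toward the stop and press down on that vee.

Call:
move_arm(targets="0.03 0.16 0 0; 0.03 0.16 0 0; 0 0 -0.1 0; 0 0 -0.1 0; 0 0 -0.1 0; 0 0 -0.1 0; 0 0 -0.1 0; 0 0 -0.1 0; 0 0 -0.1 0; 0 0 -0.1 0")

```text
time_s: 15.02
tcp_pos: [0.5792, -0.0425, 0.0617]
ee_rot: [[-0.174, -0.985, -0.0], [-0.985, 0.174, -0.0], [0.0, 0.0, -1.0]]
wrist_force: [0.2, -0.4, -2.9]
gripper_width: 0.448
gripper_force: 30.0
```

Call:
move_arm(targets="0 0 -0.08 0; 0 0 -0.08 0; 0 0 -0.08 0; 0 0 -0.08 0; 0 0 -0.08 0")

```text
time_s: 15.43
tcp_pos: [0.5791, -0.0426, 0.0524]
ee_rot: [[-0.173, -0.985, -0.0], [-0.985, 0.173, -0.0], [0.0, 0.0, -1.0]]
wrist_force: [-3.1, 0.3, 5.9]
gripper_width: 0.449
gripper_force: 30.0
```

```bash
python3 bl.py
```

```text
g [ -0.8 -78.8  71.3] rim [-96.  103.8] elev 31.7 cost 94.0 face [-7.5 49.2] grip z 72.2 perp -18.6 F [-2.6  1.1  3.3] 15.5333 0.4461964948683165
```

Call:
move_arm(targets="0 0 -0.07 0; 0 0 -0.07 0; 0 0 -0.07 0; 0 0 -0.07 0; 0 0 -0.07 0; 0 0 -0.07 0; 0 0 -0.07 0; 0 0 -0.07 0; 0 0 0 0")

```text
time_s: 16.28
tcp_pos: [0.5792, -0.043, 0.0385]
ee_rot: [[-0.174, -0.985, 0.0], [-0.985, 0.174, -0.001], [0.001, -0.0, -1.0]]
wrist_force: [-2.5, -1.7, 5.6]
gripper_width: 0.446
gripper_force: 30.0
```

```bash
python3 bl.py
```

```text
g [ -0.6 -79.4  57.5] rim [-102.6   90.8] elev 23.2 cost 119.0 face [-7.1 49.7] grip z 69.5 perp -21.4 F [-1.7 -2.4  5. ] 16.3833 0.4568990467488069
```

Call:
move_arm(targets="0 0 -0.07 0; 0 0 -0.07 0; 0 0 -0.07 0; 0 0 -0.07 0; 0 0 -0.07 0; 0 0 -0.07 0; 0 0 -0.07 0; 0 0 0 0")

```text
time_s: 17.05
tcp_pos: [0.5789, -0.0434, 0.026]
ee_rot: [[-0.174, -0.985, -0.001], [-0.985, 0.174, -0.001], [0.001, 0.001, -1.0]]
wrist_force: [-3.4, -4.5, 6.3]
gripper_width: 0.454
gripper_force: 30.0
```

```bash
python3 bl.py
```

```text
g [ -0.8 -79.9  45.1] rim [-105.2   70.3] elev 4.7 cost 127.0 face [-1.5 61.8] grip z 76.7 perp -23.1 F [-2.8 -4.5  5.7] 17.15 0.4520001331742825
```

Call:
move_arm(targets="0 0 -0.06 0; 0 0 -0.06 0; 0 0 0 0; 0 0 0.2 0; 0 0 0.3 0; 0 0 0.3 0; 0 0 0.1 0; -0.03 -0.2 0 0; -0.05 -0.3 0 0; -0.06 -0.35 0 0")

```text
time_s: 17.98
tcp_pos: [0.5754, -0.0641, 0.045]
ee_rot: [[-0.173, -0.985, -0.0], [-0.985, 0.173, 0.0], [-0.0, 0.0, -1.0]]
wrist_force: [0.5, 0.1, -1.9]
gripper_width: 0.451
gripper_force: 30.0
```

Call:
move_arm(targets="-0.06 -0.35 0 0; -0.06 -0.35 0 0; -0.05 -0.3 0 0; -0.03 -0.15 0 0; 0 0 0 0; 0 0 0 0")

```text
time_s: 18.48
tcp_pos: [0.5707, -0.0928, 0.0453]
ee_rot: [[-0.174, -0.985, 0.0], [-0.985, 0.174, 0.0], [-0.0, -0.0, -1.0]]
wrist_force: [-0.3, 0.2, -2.2]
gripper_width: 0.454
gripper_force: 30.0
```

```bash
python3 bl.py
```

```text
g [  -0.3 -129.4   64.3] rim [-155.2   87.9] elev 2.2 cost 164.0 face [-51.3  83.9] grip z 77.3 perp -22.6 F [-0.7  0.5 -1.7] 18.5833 0.45445828043476466
```

Call:
move_arm(targets="0 0 -0.2 0; 0 0 -0.3 0; 0 0 -0.3 0; 0 0 -0.1 0; 0 0 -0.06 0; 0.02 0.1 0 0; 0.02 0.1 0 0; 0.02 0.1 0 0; 0.02 0.1 0 0; 0.02 0.1 0 0")

```text
time_s: 19.42
tcp_pos: [0.5715, -0.0861, 0.0224]
ee_rot: [[-0.173, -0.985, -0.005], [-0.985, 0.173, -0.008], [0.008, 0.004, -1.0]]
wrist_force: [-1.7, -37.9, 2.7]
gripper_width: 0.451
gripper_force: 30.0
```

Call:
move_arm(targets="0.02 0.1 0 0; 0.02 0.1 0 0; 0.02 0.1 0 0; 0.02 0.1 0 0; 0.02 0.1 0 0")

```text
time_s: 19.83
tcp_pos: [0.5727, -0.0777, 0.0231]
ee_rot: [[-0.175, -0.984, -0.008], [-0.984, 0.176, -0.011], [0.012, 0.006, -1.0]]
wrist_force: [-1.8, -42.7, 5.5]
gripper_width: 0.456
gripper_force: 30.0
```

```bash
python3 bl.py
```

```text
g [  -1.  -114.4   42.1] rim [-151.9   72.2] elev 10.6 cost 132.0 face [-49.7  53.1] grip z 61.6 perp -22.7 F [ -1.8 -41.4   4.8] 19.9333 0.4493444094414103
```

Call:
move_arm(targets="0.02 0.1 0 0; 0.02 0.1 0 0; 0.02 0.1 0 0; 0.02 0.1 0 0; 0 0 0 0")

```text
time_s: 20.35
tcp_pos: [0.5745, -0.0676, 0.0231]
ee_rot: [[-0.175, -0.984, -0.008], [-0.984, 0.176, -0.011], [0.012, 0.006, -1.0]]
wrist_force: [-2.9, -41.8, 6.7]
gripper_width: 0.452
gripper_force: 30.0
```

```bash
python3 bl.py
```

```text
g [  -1.  -104.4   42.1] rim [-150.8   72.4] elev 10.1 cost 119.0 face [-48.4  54.1] grip z 53.0 perp -21.7 F [ -2.6 -41.5   5.8] 20.45 0.45256649890536105
```

Call:
move_arm(targets="-0.04 -0.25 0 0; -0.06 -0.35 0 0; -0.06 -0.35 0 0; 0 0 0.3 0; 0 0 0.5 0; 0 0 0.5 0; 0 0 0.4 0; 0 0 0.1 0; 0 0 0 0; 0 0 0 0")

```text
time_s: 21.28
tcp_pos: [0.5735, -0.0807, 0.0662]
ee_rot: [[-0.173, -0.985, -0.0], [-0.985, 0.173, 0.0], [-0.0, 0.0, -1.0]]
wrist_force: [0.9, -0.6, -2.6]
gripper_width: 0.448
gripper_force: 30.0
```

```bash
python3 bl.py
```

```text
g [   0.  -117.9   84.6] rim [-165.8  119.3] elev 13.7 cost 150.0 face [-64.8  94.6] grip z 49.2 perp -22.4 F [-0.2 -0.2 -2.3] 21.3833 0.45022863727266543
```

Call:
move_arm(targets="0.06 0.35 0 0; 0.1 0.6 0 0; 0.15 0.9 0 0; 0.14 0.8 0 0; 0.1 0.6 0 0; 0.05 0.3 0 0; 0 0 0 0; 0 0 0 0")

```text
time_s: 22.05
tcp_pos: [0.5884, 0.0077, 0.066]
ee_rot: [[-0.173, -0.985, -0.001], [-0.985, 0.173, -0.0], [0.0, 0.001, -1.0]]
wrist_force: [0.2, -0.7, -1.3]
gripper_width: 0.453
gripper_force: 30.0
```

```bash
python3 bl.py
```

```text
g [ -0.2 -28.8  85.1] rim [-76.  117.8] elev 13.4 cost 119.0 face [25.2 93.7] grip z 50.5 perp -20.9 F [-0.6 -0.2 -1.5] 22.15 0.45335918983285
```

```bash
python3 - <<'E'
from bfit import *
from station import *
s=capture('scene');d=capture('side')
a=proj(s,W((0,-10,100))).astype(int);b=proj(d,W((0,-40,95))).astype(int);print(a,b)
k=lambda i,c:cv2.resize(i[c[1]-60:c[1]+60,c[0]-40:c[0]+40],None,fx=5,fy=5,interpolation=cv2.INTER_CUBIC)
cv2.imwrite('pics/v5.png',np.hstack([k(s['image'],a),k(d['image'],b)]))
np.save('s5.npy',s,allow_pickle=True);np.save('d5.npy',d,allow_pickle=True)
E
```

```text
[331 200] [313 197]
```

View pics/v5.png

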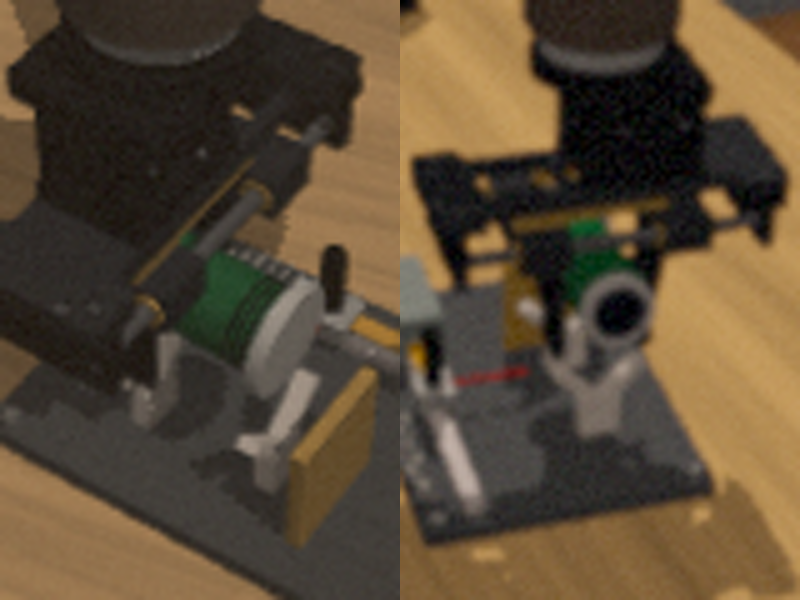

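Left panel: the flange's outer face is centred at about (293,345), roughly level. Right panel: the rim centre is at (617,313), with the tube's top visible behind it.

```bash
cat > pt.py <<'E'
from bfit import *
def at0(c,u,v,x=0):
    f=lambda p:np.r_[R@(p[:2]-O),p[2]]*1000
    o,r=ray(c,u,v);a=f(o);b=f(o+r);return a+(x-a[0])/(b-a)[0]*(b-a)
E
python3 - <<'E'
from pt import *
s=load('s5');d=load('d5')
F=at0(s,291+293/5,140+345/5);r=at0(d,273+217/5,137+313/5);print(F,r,np.linalg.norm(F-r),np.degrees(np.arctan2(r[2]-F[2],F[1]-r[1])))
# sensitivity
for q in [(0,25,94),(0,36,94),(0,36,104)]:print(q,(proj(s,W(q))-[291,140])*5)
for q in [(0,-76,118),(0,-70,94),(0,-70,104)]:print(q,(proj(d,W(q))-[273,137])*5)
E
```

```text
[5.68434189e-14 3.52744514e+01 1.01396767e+02] [  0.         -69.18487908 107.52983989] 104.63921969771513 3.3601232286654255
(0, 25, 94) [271.4834232  346.52820692]
(0, 36, 94) [293.88451029 357.6109221 ]
(0, 36, 104) [294.71020086 341.51706522]
(0, -76, 118) [221.28692456 303.40273141]
(0, -70, 94) [216.94608975 334.93839896]
(0, -70, 104) [217.32465006 319.36764037]
```

Rim and face are 104.6 mm apart, which matches the barrel. It is almost level (3.4°), with its face at y=35 and the grip at z≈64. Placing it now.

Call:
move_arm(targets="0.04 0.25 0 0; 0.05 0.26 0 0; 0 0 -0.2 0; 0 0 -0.3 0; 0 0 -0.3 0; 0 0 -0.3 0; 0 0 -0.2 0; 0 0 -0.1 0; 0 0 0 0; 0 0 0 0")

```text
time_s: 23.08
tcp_pos: [0.591, 0.0202, 0.0311]
ee_rot: [[-0.174, -0.985, -0.0], [-0.985, 0.174, -0.0], [0.0, 0.0, -1.0]]
wrist_force: [0.9, -0.2, -2.3]
gripper_width: 0.455
gripper_force: 30.0
```

Call:
move_arm(targets="0 0 -0.04 0; 0 0 -0.04 0; 0 0 -0.04 0; 0 0 -0.04 0; 0 0 -0.04 0; 0 0 -0.04 0; 0 0 0 0")

```text
time_s: 23.67
tcp_pos: [0.5908, 0.0201, 0.0258]
ee_rot: [[-0.173, -0.985, -0.0], [-0.985, 0.173, -0.0], [0.0, 0.0, -1.0]]
wrist_force: [-1.7, -0.9, 4.1]
gripper_width: 0.453
gripper_force: 30.0
```

```bash
python3 look.py v6 270 120 200 100
```

```text
cradle-frame tcp mm [ -0.  -15.2] 25.76348991478017 [-3.0324337   0.38159499  3.25279674] 23.7667
```

Call:
move_arm(targets="0 0 -0.05 0; 0 0 -0.05 0; 0 0 -0.05 0; 0 0 0 0")

```text
time_s: 24.1
tcp_pos: [0.5905, 0.0199, 0.0231]
ee_rot: [[-0.173, -0.985, -0.001], [-0.985, 0.173, -0.001], [0.001, 0.001, -1.0]]
wrist_force: [-8.0, -1.2, 12.9]
gripper_width: 0.452
gripper_force: 30.0
```

Call:
move_arm(targets="0.01 0.04 0 0; 0.01 0.04 0 0; 0 0.04 0 0; 0.01 0.04 0 0; 0.01 0.04 0 0; 0 0 0 0")

```text
time_s: 24.6
tcp_pos: [0.5899, 0.0228, 0.0223]
ee_rot: [[-0.174, -0.985, -0.005], [-0.985, 0.174, -0.003], [0.004, 0.004, -1.0]]
wrist_force: [-6.8, -8.5, 10.5]
gripper_width: 0.45
gripper_force: 30.0
```

Call:
move_arm(targets="-0.04 0 0 0; -0.02 0.04 0 0; 0 0.04 0 0; 0.01 0.04 0 0; 0.01 0.04 0 0; 0 0 0 0")

```text
time_s: 25.1
tcp_pos: [0.5901, 0.0241, 0.0223]
ee_rot: [[-0.175, -0.985, -0.003], [-0.985, 0.175, -0.006], [0.006, 0.002, -1.0]]
wrist_force: [-2.0, -19.7, 7.8]
gripper_width: 0.45
gripper_force: 30.0
```

Call:
move_arm(targets="0 -0.04 0 0; 0 -0.04 0 0; 0 -0.02 0.04 0; 0 0 0 0")

```text
time_s: 25.43
tcp_pos: [0.5902, 0.0241, 0.0224]
ee_rot: [[-0.175, -0.985, -0.002], [-0.985, 0.175, -0.002], [0.003, 0.002, -1.0]]
wrist_force: [-2.2, -10.0, 3.3]
gripper_width: 0.452
gripper_force: 30.0
```

Call:
move_arm(targets="0 0 0 0; 0 0 0 0; 0 0 0 0; 0 0 0 0; 0 0 0 0; 0 0 0 0", gripper=58)

```text
time_s: 25.93
tcp_pos: [0.5912, 0.0272, 0.0225]
ee_rot: [[-0.173, -0.985, 0.0], [-0.985, 0.173, 0.0], [-0.0, -0.0, -1.0]]
wrist_force: [-0.6, 0.5, -0.2]
gripper_width: 0.662
gripper_force: 0.0
```

Call:
move_arm(targets="0 0 0.2 0; 0 0 0.4 0; 0 0 0.8 0; 0 0 1 0; 0 0 1 0; 0 0 1 0; 0 0 0.6 0; 0 0 0 0; 0 0 0 0")

```text
time_s: 26.68
tcp_pos: [0.5914, 0.027, 0.1493]
ee_rot: [[-0.174, -0.985, 0.003], [-0.985, 0.174, 0.001], [-0.002, -0.003, -1.0]]
wrist_force: [-0.2, 0.1, -0.9]
gripper_width: 0.672
gripper_force: 0.0
```

```bash
python3 - <<'E'
from pt import *
from station import *
s=capture('scene');d=capture('side');st=sense();print(st['tcp_pos'],st['wrist_force'])
np.save('s7.npy',s,allow_pickle=True);np.save('d7.npy',d,allow_pickle=True)
# green mask extents vs prediction for a perfectly seated barrel
a=np.linspace(0,2*np.pi,60)
for n,c in (('s',s),('d',d)):
    I=c['image'].astype(int);b,g,r=I[...,0],I[...,1],I[...,2]
    m=((g>r*1.3)&(g>b*1.15)&(g>25)).astype('u1');k,l,q,ce=cv2.connectedComponentsWithStats(m)
    for i in range(1,k):
        if q[i,4]>60 and 120<ce[i][1]<280 and 180<ce[i][0]<420: print(n,q[i],ce[i].round(1))
    for off in (0,-5):
        P=np.array([proj(c,W((20*np.cos(t),52-z+off,65+20*np.sin(t)))) for z in (8,100) for t in a]);print(' tube pred off',off,P.min(0).round(1),P.max(0).round(1))
E
```

```text
[0.59020975 0.02671915 0.14698776] [0.40889743 0.21637758 0.10310529]
s [313 197  39  27 545] [331.3 209.9]
 tube pred off 0 [311.8 196. ] [357.5 230.7]
 tube pred off -5 [309.9 195.1] [355.5 229.6]
d [299 187  18  21 213] [306.5 196.1]
 tube pred off 0 [298. 185.] [320.7 214.3]
 tube pred off -5 [298.5 185.8] [321.3 215.3]
```

```bash
python3 - <<'E'
from pt import *
d=load('d7');p=proj(d,W((0,-52,65)));print('pred rim',p,'if -5',proj(d,W((0,-57,65))),'z+5',proj(d,W((0,-52,70))))
u,v=p.astype(int);G=d['image'][v-16:v+17,u-16:u+17].max(2)
m=(G<70).astype('u1');k,l,q,ce=cv2.connectedComponentsWithStats(m)
for i in range(1,k):
    if q[i,4]>15:print('dark',q[i],ce[i]+[u-16,v-16])
m=(G>95).astype('u1')
for r in G[::2,::2]: print(' '.join(f'{x:3d}' for x in r))
E
```

```text
pred rim [314.21830114 209.10715887] if -5 [314.75624324 210.13188217] z+5 [314.24930553 207.61229   ]
dark [ 0  0 10 16 65] [302.78461538 199.33846154]
dark [  0  13  22  20 141] [303.73758865 217.91489362]
dark [11 13 11  9 75] [313.77333333 209.94666667]
 57  58  67  77  86  91  87  76 172 186 185 190 197 193 188 192 192
 69  49  66  71  80  87  85  79 123 183 186 184 189 193 192 191 192
112  53  55  66  81  90  91  86  78 151 185 185 186 190 191 191 192
127  83  53  67  69  80  89  89  82  99 176 185 186 184 188 189 190
 98 105  59  54  72  80  78  92  91  82 143 181 185 185 186 188 191
 94  94  81  54  61  74 109 134 138 133 113 171 179 181 186 184 188
 89  88 103  62  60  97 142 123 102 102 109 142 179 179 182 184 185
 51  53 107  86  63 120  88  37  21  18  66 104 165 179 180 183 184
 52  48 106 125  81  97  35   5  22  26  32 106 129 176 179 179 181
 83  52  85 159 109  88  20  15  18  15  56  91  87 164 177 179 181
 50  46  40  97 111 101  46  16  25  49  87  80  69 111 172 178 180
 41  47  47  45  67 107 105  86  91 100  78  77  75  79 146 179 180
 54  43  42  54  42  96 120 118 116 107  77  80  76  68 104 175 178
 70  63  45  43  50  86 119 119 117 107  75  76  80  73  80 148 179
 73  75  49  46  47  91 119 113 114 101  78  74  78  77  77  96 173
 80  68  56  43  49  75 110  98  84  76  75  76  75  74  75  72 131
 76  74  74  43  46  44  46  42  48  44  59  71  76  75  73  73  89
```

The rim matches the seated prediction within a pixel, so the barrel is in place. Now the knob: move above it, descend, and grip.

Call:
move_arm(targets="-0.3 0.1 0 0; -0.6 0.2 0 0; -0.8 0.25 0 0; -0.8 0.3 0 0; -0.5 0.2 0 0; -0.24 0.06 0 0; 0 0 0 0; 0 0 0 0; 0 0 0 0", gripper=55)

```text
time_s: 27.53
tcp_pos: [0.5106, 0.0545, 0.1474]
ee_rot: [[-0.174, -0.985, 0.0], [-0.985, 0.174, -0.0], [0.0, -0.0, -1.0]]
wrist_force: [-0.6, -0.0, 0.1]
gripper_width: 0.63
gripper_force: 0.0
```

```bash
python3 - <<'E'
from station import *
from pt import *
from wl import wcap
s=sense();p=np.array(s['tcp_pos']);print('tcp cradle',R@(p[:2]-O)*1000,p[2])
w=wcap('w8');c=capture('scene')
for n,k in (('w',w),('s',c)):
    for z in (67,45):
        q=proj(k,W((-85,5,z)));print(n,z,q.round(1))
    u,v=proj(k,W((-85,5,67))).round().astype(int)
    G=k['image'][v-10:v+11,u-16:u+17].max(2)
    for r in G[::2,::2]: print(' '.join(f'{x:3d}' for x in r))
E
```

```text
tcp cradle [-84.95070683   4.79069294] 0.14740425274598026
w 67 [318.3 206. ]
w 45 [318.2 199.3]
237 235 234 226 235 218  93   9  12  13  16  99 220 229 164 115 105
168 171 174 207 235 207  60  10   9  12  18  89 219 229 165 113 107
109 111 115 188 236 205  57  13  10  11  15  78 214 228 164 113 109
109 109 113 184 236 205  52  21  27  27  12  69 209 228 164 111 109
111 111 115 183 237 200  55  26  27  25  27  54 183 226 165 113 108
111 109 114 180 235 183  47  23  23  30  25  50 174 227 162 111 108
110 111 113 169 224 184  54  27  25  29  22  61 179 217 154 110 108
110 111 107 121 137 121  68  41  34  29  38  65 121 134 118 110 108
110 110 111 111 108 113 186 186 109 116 176 156 104 105 100 104 105
111 109 107 102  86 101 227 253 250 250 252 208  90  74  73  75  82
106 109 105  82  68  86 228 254 254 254 253 208  78  65  67  70  67
s 67 [357.7 190.4]
s 45 [357.3 197. ]
150 148 146 147 151 153 152 153 153 158 158 156 156 152 151 145 150
159 161 159 157 153 150 145 148 148 151 149 151 156 155 158 156 155
158 155 157 160 162 159 158 158 157 150 150 144 144 143 148 154 153
151 156 154 157 158 159 157 160 159 159 157 156 158 152 150 145 145
146 155 149 149 152 152 157 147 143 159 159 159 155 157 156 155 153
 73 143 143 148 150 147 137  35  39 105 158 155 157 159 159 157 158
106  67  95 132 149 152 137  29  33  86 145 148 154 155 155 158 156
 63  74  65 101  71 116 138  35  39 106 156 154 145 146 148 151 154
132  87  68  65  99  78  97  36  36 116 155 151 150 154 155 150 149
159 152 112  65  64  82  76  36  36  92 154 160 158 158 150 149 154
 93 143 159 115 103 124  87  35  35 109 126  99 146 156 157 159 158
```

The knob is centred under the tool in both views.

Call:
move_arm(targets="0 0 -0.3 0; 0 0 -0.7 0; 0 0 -0.9 0; 0 0 -0.9 0; 0 0 -0.8 0; 0 0 -0.5 0; 0 0 -0.3 0; 0 0 0 0; 0 0 0 0")

```text
time_s: 28.38
tcp_pos: [0.5102, 0.0544, 0.0373]
ee_rot: [[-0.174, -0.985, -0.0], [-0.985, 0.174, -0.0], [0.0, 0.0, -1.0]]
wrist_force: [0.5, 0.2, -0.5]
gripper_width: 0.63
gripper_force: 0.0
```

Call:
move_arm(targets="0 0 0 0; 0 0 0 0; 0 0 0 0; 0 0 0 0; 0 0 0 0; 0 0 0 0; 0 0 0 0; 0 0 0 0; 0 0 0 0", gripper=0)

```text
time_s: 29.13
tcp_pos: [0.5093, 0.0546, 0.0376]
ee_rot: [[-0.174, -0.985, -0.001], [-0.985, 0.174, -0.0], [0.0, 0.001, -1.0]]
wrist_force: [-2.4, 2.2, 2.6]
gripper_width: 0.129
gripper_force: 30.0
```

Call:
move_arm(targets="-0.02 -0.1 0 0; -0.03 -0.2 0 0; -0.05 -0.28 0 0; -0.05 -0.3 0 0; -0.05 -0.3 0 0; -0.05 -0.3 0 0; -0.05 -0.3 0 0; -0.05 -0.25 0 0; -0.04 -0.16 0 0; -0.01 -0.1 0 0")

```text
time_s: 29.97
tcp_pos: [0.4997, -0.0021, 0.0376]
ee_rot: [[-0.174, -0.985, 0.0], [-0.985, 0.174, 0.001], [-0.001, 0.0, -1.0]]
wrist_force: [-3.4, 7.0, 3.7]
gripper_width: 0.128
gripper_force: 30.0
```

```bash
python3 - <<'E'
from station import *
from pt import *
s=sense();p=np.array(s['tcp_pos']);print('tcp cradle',R@(p[:2]-O)*1000,p[2],s['wrist_force'])
c=capture('scene')
b,g,r=[c['image'][...,i].astype(int) for i in range(3)]
m=(r>110)&(r>2.2*g)&(r>2.2*b);m[:, :280]=0;m[:,400:]=0;m[:150]=0;m[260:]=0
P=np.argwhere(m)[:,::-1];print(P.tolist()[:40])
for y in (-47,-52,-57): print(y,proj(c,W((-31,y,29))).round(1),proj(c,W((-60,y,29))).round(1))
E
```

```text
tcp cradle [-85.97290524 -52.89181702] 0.03758770446401713 [-3.39478365  6.97290999  3.66764622]
[[331, 198], [330, 199]]
-47 [325.6 206.7] [332.6 199.1]
-52 [323.8 205.8] [330.8 198.3]
-57 [322.1 204.9] [329.1 197.4]
```

Pointer, travel (57.6 mm) and spring force (7 N) all agree. Holding, then guiding it back.

Call:
move_arm(targets="0 0 0 0; 0 0 0 0; 0 0 0 0; 0 0 0 0; 0 0 0 0; 0 0 0 0; 0 0 0 0; 0 0 0 0; 0 0 0 0; 0 0 0 0")

```text
time_s: 30.85
tcp_pos: [0.4997, -0.0017, 0.0376]
ee_rot: [[-0.174, -0.985, 0.0], [-0.985, 0.174, 0.001], [-0.001, 0.0, -1.0]]
wrist_force: [-3.8, 6.4, 2.9]
gripper_width: 0.126
gripper_force: 30.0
```

Call:
move_arm(targets="0 0 0 0; 0 0 0 0; 0 0 0 0; 0 0 0 0")

```text
time_s: 31.18
tcp_pos: [0.4998, -0.0017, 0.0376]
ee_rot: [[-0.174, -0.985, 0.0], [-0.985, 0.174, 0.001], [-0.001, 0.0, -1.0]]
wrist_force: [-3.5, 6.9, 2.5]
gripper_width: 0.132
gripper_force: 30.0
```

Call:
move_arm(targets="0.02 0.1 0 0; 0.03 0.2 0 0; 0.05 0.28 0 0; 0.05 0.3 0 0; 0.05 0.3 0 0; 0.05 0.3 0 0; 0.05 0.3 0 0; 0.05 0.25 0 0; 0.04 0.16 0 0; 0.01 0.1 0 0")

```text
time_s: 32.02
tcp_pos: [0.5093, 0.0549, 0.0376]
ee_rot: [[-0.173, -0.985, -0.002], [-0.985, 0.173, -0.001], [0.001, 0.002, -1.0]]
wrist_force: [-0.7, -7.9, 3.5]
gripper_width: 0.128
gripper_force: 30.0
```

Call:
move_arm(targets="0 0.02 0 0; 0 0.02 0 0; 0 0 0 0; 0 0 0 0")

```text
time_s: 32.35
tcp_pos: [0.5093, 0.0547, 0.0376]
ee_rot: [[-0.174, -0.985, -0.001], [-0.985, 0.174, -0.001], [0.001, 0.001, -1.0]]
wrist_force: [-2.1, -2.5, 5.1]
gripper_width: 0.127
gripper_force: 30.0
```

Home, against its end stop. Releasing and rising.

Call:
move_arm(targets="0 0 0 0; 0 0 0 0; 0 0 0 0; 0 0 0 0; 0 0 0 0; 0 0 0 0", gripper=55)

```text
time_s: 32.85
tcp_pos: [0.5103, 0.0557, 0.0375]
ee_rot: [[-0.174, -0.985, 0.0], [-0.985, 0.174, 0.0], [-0.0, -0.0, -1.0]]
wrist_force: [0.0, -0.9, 0.8]
gripper_width: 0.492
gripper_force: 0.0
```

Call:
move_arm(targets="0 0 0.3 0; 0 0 0.7 0; 0 0 1 0; 0 0 1 0; 0 0 1 0; 0 0 1 0; 0 0 0.5 0; 0 0 0.2 0; 0 0 0 0; 0 0 0 0")

```text
time_s: 33.68
tcp_pos: [0.5094, 0.0555, 0.1795]
ee_rot: [[-0.174, -0.985, -0.001], [-0.985, 0.174, 0.0], [0.0, 0.001, -1.0]]
wrist_force: [-0.5, 0.9, 0.2]
gripper_width: 0.634
gripper_force: 0.0
```

```bash
python3 - <<'E'
from station import *
from pt import *
c=capture('side');d0=load('d7')
u,v=proj(c,W((0,-52,65))).astype(int)
def dark(c):
    m=(c['image'][v-6:v+9,u-6:u+8].max(2)<70);P=np.argwhere(m);return P.mean(0),m.sum()
print('rim glass now/before',dark(c),dark(d0))
s=capture('scene');s0=load('s7')
for k in (s,s0):
    G=k['image'][186:200,350:366].max(2);P=np.argwhere(G<50);print('knob',P.mean(0),len(P))
    b,g,r=[k['image'][...,i].astype(int) for i in range(3)];m=(g>r*1.3)&(g>b*1.15)&(g>25);m[:,:300]=0;m[:,400:]=0;m[:185]=0;m[240:]=0;P=np.argwhere(m);print('green',P.min(0),P.max(0),P.mean(0))
st=sense();print(st['tcp_pos'],st['wrist_force'],st['time_s'])
r=finish_job();print(r)
E
```

```text
rim glass now/before (array([6.94594595, 5.7027027 ]), np.int64(74)) (array([6.94666667, 5.77333333]), np.int64(75))
knob [8.33333333 6.97435897] 39
green [197 314] [223 351] [209.57504873 331.30994152]
knob [8.35  6.925] 40
green [197 313] [223 351] [209.88073394 331.32110092]
[0.50909069 0.05526343 0.17872064] [-0.01489386  0.3721551   0.43723636] 33.7833
the job is handed in; nothing more can be done
None
```

The job is handed in, verdict not shown: by camera checks the barrel lies in both vees against the stop, and the gauge was drawn 57.6 mm to the rim, held over 1 s and guided back home.

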